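# Set and lock a router-table fence with its knurled adjuster wheel

## Task

Set the router-table fence for the next groove. With a fingertip, roll the knurled adjuster wheel until the gap between the black pointer and the scribed line on the gauge cursor has closed and the pointer stands on the line, then press the ball-ended cam lever fully down to lock the fence. Move the fence by its wheel only, not by pushing it, and leave the spanner, the steel block and the tin where they are.

Things in the scene. Friction and masses are not known exactly. Their poses are not given: they have to be found in the camera images.
- router_table: fixed compact router table on the bench: plywood cabinet, grey top 340 mm (x) by 460 mm (y), its surface 200 mm above the bench. Origin on the bench under the centre of the top; z up. Its x axis runs along the fence; the fence slides along its y axis (cutter and fence in the -y half, adjuster wheel in the +y half). Turned by up to 0.35 rad
- wheel_centre (a point): centre of the knurled steel adjuster wheel: 56 mm diameter, 16 mm wide, axis level along the table's y; rim's top 28 mm above this point (264 mm above the bench). It turns in place between two aluminium cheeks, 60 mm wide (x), 10 mm thick, their inner faces 10 mm either side in y, their tops 8 mm above this point, so 20 mm of the rim stands free. Site axes = table's axes
- wheel (a joint): angle of the adjuster wheel (rad), 0 at the start, -1.05 to 12.6. It grows as the rim's top is rolled towards the table's +x (away from the robot), which moves fence and pointer towards the table's -y and closes the gap, 12 mm a turn (1.91 mm per rad); the other way opens it. Takes about 3 N at the rim (0.08 N m) and stays where it is left
- pointer_tip (a point): tip (top edge) of the flat black pointer, 10 mm wide, 3 mm thick, fixed to the fence's sliding bar and pointing along the table's +x, 228 mm above the bench. At the start it stands 7 to 16 mm on the +y side of the scribed line. Site axes = table's axes
- gauge_line (a point): inner end, beside the pointer tip's path, of the black scribed line (1.8 mm wide, 17 mm long, along the table's x) across the gauge cursor, a brass saddle 17 by 16 mm on the rail's rule, 227 mm above the bench; it does not move. The fence is set when the pointer tip has the same y as this point in the table's frame. Site axes = table's axes
- lever (a joint): angle of the cam lock lever (rad): 0 raised, 40 degrees above level and leaning towards the table's -x; grows as it is pressed down to 0.70, fully down and level. Starts between 0 and 0.12, stays where it is left; takes about 1.5 to 3 N pressed down on its ball (0.1 N m)
- lever_pivot (a point): pivot of the cam lock lever, 236 mm above the bench; pivot axis level, along the table's y. The steel arm, 14 mm wide, 8 mm thick, ends in a black ball of 22 mm diameter whose centre is 70 mm from here; it swings down on the table's -x side. Fully down, the ball's centre is 6 mm and its top 17 mm above this point
- fence: the sliding fence: two plywood faces 70 mm high in a line 340 mm long along the table's x with a 50 mm opening at the cutter, aluminium back and bar. Its origin is the table's origin when the wheel is at 0
- spanner: loose steel spanner, 150 mm long, lying on the table top; leave it
- setup_block: loose steel set-up block, 50 by 75 by 25 mm, lying on the table top; leave it
- wax_tin: loose round aluminium wax tin, 56 mm diameter, 38 mm high, on the table top; leave it
- lever_ball (a point): centre of the black ball (22 mm diameter) at the lever's end, to be pressed from above; as the lever goes down it swings 70 mm about the pivot, so it moves up to 13 mm outwards (towards the table's -x)

How it is judged:
On the way, in this order (a step that is already met when the one before it is completed fails the run):
1. the pointer stands on the scribed line, within 1.5 mm, the lever still raised (y of pointer_tip in the frame of gauge_line between -0.0015 and 0.0015 m and value of joint lever below 0.35 rad), for 0.2 s.
2. the lever is pressed down (value of joint lever above 0.6 rad), for 0.1 s.
At the end, for the whole second after the job is handed in: the pointer tip is within 1.5 mm of the scribed line along the slide, the fence is at rest and the lever is down to within 0.1 rad of its stop (y of pointer_tip in the frame of gauge_line between -0.0015 and 0.0015 m and value of joint lever above 0.6 rad and linear speed of fence below 0.002 m/s); the robot touches nothing.
It fails at once if the fence is pushed directly (more than 15 N) (contact force between the fingers and fence above 15 N).
It fails at once if the spanner is moved more than 25 mm or lifted (distance of spanner from where it was at the start of the episode above 0.025 m).
It fails at once if the steel block is moved more than 25 mm or lifted (distance of setup_block from where it was at the start of the episode above 0.025 m).
It fails at once if the tin is moved more than 25 mm or lifted (distance of wax_tin from where it was at the start of the episode above 0.025 m).
It also fails if it takes over 67 s, if anything falls off the work surface, if the arm or the gripper's body presses on something with over 40 N, if the wrist force passes 120 N, or if a joint passes its speed limit or range.

## Robot

A 7-joint arm with a two-finger parallel gripper is mounted at the origin on the work surface. World frame = base frame: x ahead of the robot, y to its left, z up, the work surface at z = 0. Lengths are in m, angles in rad, forces in N, time in s.
With the tool pointing down it reaches from about 0.425 to 0.825 m from the base axis. Payload 3.6 kg.
Tool frame: the origin (TCP) lies midway between the tips of the shut fingers; the grasp point (between the pads) lies tcp_to_grasp behind it (tcp_to_grasp is the distance from the TCP to the grasp point, in m); z points along the fingers, y is the line along which they close (so a half turn about z gives the same grasp; the last joint's range is limited). The gripper opens to 85 mm and grips with 20 to 120 N. Pads are 22 mm wide; open, the fingers measure 114 mm over their backs; the gripper's body (76 mm by 85 mm) begins 54 mm behind the grasp point. The pads swing forward as they close: fully open they stand 13 mm farther back than shut.
Start: joints at [-1.371, 0.615, -0.013, 1.423, 0.008, 1.103, -0.04], TCP at [0.146, 0.633, 0.231] pointing down, gripper open.
Joint ranges: [-3.12, 3.12], [-0.3, 2.06], [-1.34, 1.32], [0.26, 2.42], [-1.36, 4.5], [0.01, 1.98], [-2.84, 2.84]. Speed limits (rad/s): [2.79, 2.79, 3.14, 3.14, 3.14, 3.14, 3.14].

## Interface

Orientations are given as a 3x3 rotation matrix whose columns are the frame's x, y, z axes.
In Python, from plant import sense, camera, hand_in, cut_out, spot_point, tcp_to_grasp gives the robot as it stands.
- The arm moves only by the tool arm_command, never from a script. Its argument "deltas" is a list of rows, each an object of numbers: "ax", "ay", "az": the turn, a rotation vector about the world's x, y, z in degrees; "x", "y", "z": the shift along the world's x, y, z in cm; "claw": the gripper's target within -1 to 1 (fully open at 1, half-way at 0, shut at -1). A call has 1 to 8 rows; each row is the pose to reach, as a shift and turn from the pose commanded when the call began; what a row does not reach only later rows make up. A row lasts 1/12 s, in which the tool goes at most 41.7 mm and 7.16 degrees, less where a joint would pass 70% of its speed; a pose out of reach is approached as far as the arm can. A call with a gripper value outside its range is refused whole. The fingers move at their own pace and stop on an object; the grip force is fixed at half the most. Time passes only in rows, so rows that repeat a pose let the fingers close. It gives the time, the measured TCP pose, the force, the opening and the grip force at its end, in the units of the state.
- sense(): the state, without advancing time (a new reading comes with each control period).
- camera(name): name is "scene" or "top"; returns a dict with "img" (480x640x3 uint8, red, green, blue), "fx", "fy", "cx", "cy" (pixels), "k1" (the pictures are not rectified: a ray, as slopes to the right and down, at radius r is drawn at 1 + k1 r^2 times it, then the intrinsics apply), "T" (4x4, takes a point from camera to world coordinates). Camera axes: x right, y down, z forward; pixel columns grow to the right and rows downward; lengths in m; the calibration is good to about 2 mm. A picture is of the moment at which its call begins. There is no depth.
- hand_in(): hands the job in; it is judged then, once.
Trained networks look in a picture, given as the dict that the camera call returned (one of the last four; its "shot" number tells which), for a name from the list of things; names that differ only in an ending like _2 or _b are one class to them, and where a whole thing is asked for, a point or a joint stands for the part that bears it (a point fixed in the world has none). Each returns a list of dicts, best first, with "confidence" (0 to 1); they miss things now and then, are a little off and sometimes report something else, mostly with a low value. They report only what shows in the picture. A call takes as long as a camera call.
- cut_out(picture, label): "pixels" (480x640 bool, what is visible of it) and "box" ([left, top, right, bottom] in pixels, round what is visible of it).
- spot_point(picture, label): "at" ([row, column] in pixels: a listed point, or the origin of a listed thing).
The state is a dict: "clock": time; "q": joint angles; "joint_vel": joint speeds; "effort": joint torques, N m; "eef_pos": TCP position; "tcp_rot": TCP orientation; "wrist_force": force on the tool from outside, world axes, zero at the start; "torque": the same for the moment, N m; "opening": opening from 0.0 (shut) to 1.0 (fully open); "grasp_force": force on a finger pad.
Only numpy, scipy, OpenCV 4.12 (cv2) and the standard library are available. Lean on these libraries where they do the work, as an engineer would, in place of code of your own. Each camera call takes 0.05 s, during which the arm holds its last target. There are 200 camera calls.

## Working session

There is one attempt and no reset: what is moved stays moved. The work goes in short steps, Python scripts to look and compute and a tool call to move; the robot and the scene stay as the last step left them, time stands still between calls to the robot, and variables do not carry over. Pictures are saved under pics/ and viewed, at most 10 in all, crops included, and the job is handed in when it is done.

Besides the shell and the picture viewer there is one more tool, called as name(argument=value, ...), one argument or row to a line, values as JSON. arm_command: Moves the arm, as the interface text tells. Its arguments: {"type":"object","properties":{"deltas":{"type":"array"}},"required":["deltas"]}

```bash
ls; mkdir -p pics; cat > h.py <<'E'
import numpy as np, cv2
from plant import *
def ray(p,rc):
    K=np.array([[p["fx"],0,p["cx"]],[0,p["fy"],p["cy"]],[0,0,1.]])
    u=cv2.undistortPoints(np.array([[[rc[1],rc[0]]]],float),K,np.array([p["k1"],0,0,0.]))[0,0]
    T=np.array(p["T"]); return T[:3,3],T[:3,:3]@np.array([u[0],u[1],1.])
def at_z(p,rc,z):
    o,d=ray(p,rc); return o+d*(z-o[2])/d[2]
def tri(p1,a,p2,b):
    A=np.zeros((3,3));v=np.zeros(3)
    for o,d in (ray(p1,a),ray(p2,b)):
        d=d/np.linalg.norm(d);M=np.eye(3)-np.outer(d,d);A+=M;v+=M@o
    return np.linalg.solve(A,v)
def save(p,n): cv2.imwrite("pics/"+n+".png",p["img"][:,:,::-1])
E
python3 - <<'E'
from h import *
np.set_printoptions(precision=4,suppress=True)
s=camera("scene");t=camera("top");save(s,"s0");save(t,"t0")
print(s["T"],t["T"],s["fx"],t["fx"],s["k1"],tcp_to_grasp)
Z=dict(wheel_centre=.236,pointer_tip=.228,gauge_line=.227,lever_pivot=.236,lever_ball=0,router_table=0,spanner=.2,setup_block=.2,wax_tin=.2)
for n,z in Z.items():
    a=spot_point(s,n);b=spot_point(t,n)
    f=lambda L:[(np.round(x["at"]),round(x["confidence"],2)) for x in L[:2]]
    print(n,f(a),f(b), tri(s,a[0]["at"],t,b[0]["at"]) if a and b else "", at_z(s,a[0]["at"],z) if a else "", at_z(t,b[0]["at"],z) if b else "")
st=sense();print(st["eef_pos"],st["tcp_rot"],st["clock"])
E
```

```text
pics
[[ 0.8939  0.2959 -0.3367  0.8891]
 [ 0.4482 -0.6039  0.6591 -0.5994]
 [-0.0083 -0.7401 -0.6725  0.7844]
 [ 0.      0.      0.      1.    ]] [[-0.0109 -0.9901  0.1399  0.4816]
 [-0.9999  0.0092 -0.0131 -0.0064]
 [ 0.0117 -0.14   -0.9901  0.9632]
 [ 0.      0.      0.      1.    ]] 466.00386117605285 502.5940801988498 -0.12103393696879046 0.0187
wheel_centre [(array([169., 358.]), 0.7), (array([202., 355.]), 0.27)] [(array([240., 178.]), 0.64)] [0.5826 0.1867 0.2381] [0.5801 0.188  0.236 ] [0.5846 0.1884 0.236 ]
pointer_tip [(array([196., 359.]), 0.74)] [(array([224., 237.]), 0.85), (array([312., 233.]), 0.46)] [0.6135 0.1057 0.2264] [0.6171 0.1066 0.228 ] [0.6098 0.1034 0.228 ]
gauge_line [(array([203., 351.]), 0.38)] [(array([224., 239.]), 0.55)] [0.6086 0.0991 0.2148] [0.6115 0.0807 0.227 ] [0.6102 0.0997 0.227 ]
lever_pivot [(array([186., 323.]), 0.84)] [(array([270., 242.]), 0.73), (array([324., 173.]), 0.73)] [0.542  0.0941 0.2377] [0.5418 0.0972 0.236 ] [0.541  0.0936 0.236 ]
lever_ball [(array([162., 296.]), 0.78), (array([300., 279.]), 0.3)] [(array([312., 234.]), 0.81)] [0.4807 0.0981 0.2764] [0.2582 0.4773 0.    ] [0.4807 0.1403 0.    ]
router_table [] []   
spanner [(array([303., 279.]), 0.77)] [(array([238., 419.]), 0.59)] [ 0.5935 -0.1756  0.1872] [ 0.601  -0.1839  0.2   ] [ 0.5905 -0.1736  0.2   ]
setup_block [] [(array([166., 205.]), 0.58)]   [0.7071 0.1592 0.2   ]
wax_tin [(array([165., 313.]), 0.84)] [(array([325., 170.]), 0.89)] [0.4617 0.2068 0.1997] [0.4626 0.2071 0.2   ] [0.4609 0.2062 0.2   ]
[0.1461 0.6333 0.2313] [[-0.9744  0.2248 -0.    ]
 [ 0.2248  0.9744 -0.0001]
 [ 0.     -0.0001 -1.    ]] 1.0
```

```bash
python3 - <<'E'
import cv2
a=cv2.imread("pics/s0.png")[110:290,230:470];b=cv2.imread("pics/t0.png")[150:360,120:320]
cv2.imwrite("pics/s0c.png",cv2.resize(a,None,fx=3.3,fy=3.3,interpolation=2));cv2.imwrite("pics/t0c.png",cv2.resize(b,None,fx=2.8,fy=2.8,interpolation=2))
E
```

```text
(no output)
```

View pics/s0c.png

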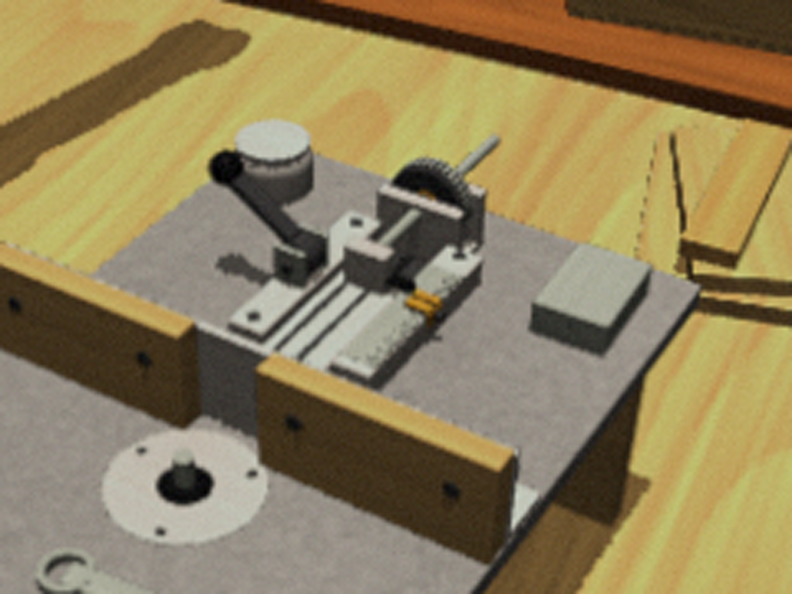

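View pics/t0c.png

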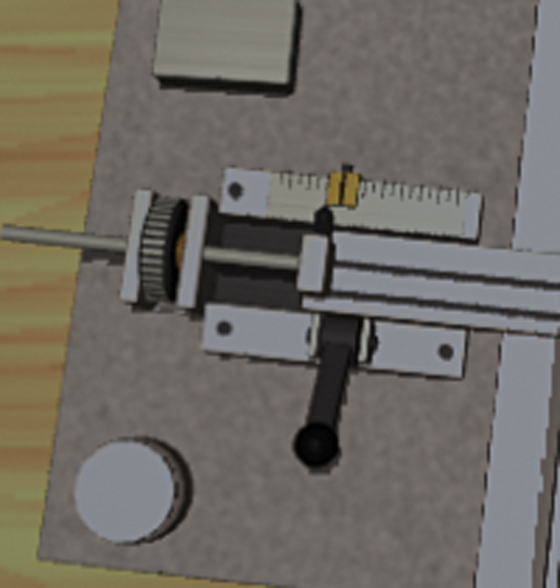

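View pics/t0.png

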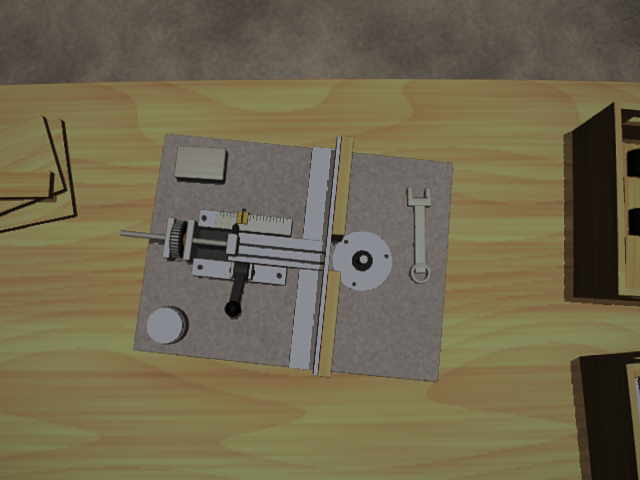

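Views show the wheel near top-view px (177,240), the pointer blob at about (235,227), the scribed line on brass at about (243,217) and the raised lever ball at (233,309). The gap is roughly 10 mm. I'll fit the table yaw and measure the gap with the pointer and line located to subpixel.

```bash
cat >> h.py <<'E'
def gap(p,c,yaw,tag):
    """upscaled metric patch at z=.2275 in table axes about c: cols = -y, rows = -x ; 0.1 mm/px"""
    n=400;K=np.array([[p["fx"],0,p["cx"]],[0,p["fy"],p["cy"]],[0,0,1.]])
    jj,ii=np.meshgrid(np.arange(n),np.arange(n));y=(n/2-jj)*1e-4;x=(n/2-ii)*1e-4
    X=c[0]+np.cos(yaw)*x-np.sin(yaw)*y;Y=c[1]+np.sin(yaw)*x+np.cos(yaw)*y
    P=np.stack([X,Y,np.full_like(X,.2275)],-1).reshape(-1,3);T=np.linalg.inv(p["T"])
    uv=cv2.projectPoints(P,cv2.Rodrigues(T[:3,:3])[0],T[:3,3],K,np.array([p["k1"],0,0,0.]))[0].reshape(n,n,2).astype(np.float32)
    im=cv2.remap(p["img"],uv[...,0],uv[...,1],cv2.INTER_CUBIC)
    cv2.imwrite("pics/"+tag+".png",im[:,:,::-1]); return im
E
python3 - <<'E'
from h import *
np.set_printoptions(precision=4,suppress=True)
t=camera("top");s=camera("scene")
C=[at_z(t,rc,.2)[:2] for rc in ((133,165),(163,452),(380,437),(350,134))]
d=lambda a,b:C[b]-C[a]
print(C,[np.linalg.norm(d(i,(i+1)%4)) for i in range(4)],"centre",sum(C)/4)
for a,b in ((0,1),(3,2)): v=-d(a,b);print("yaw from y edge",np.arctan2(-v[0],v[1]))
for a,b in ((1,2),(0,3)): v=-d(a,b);print("yaw from x edge",np.arctan2(v[1],v[0]))
c=np.array([.612,.1005])
a=gap(t,c,-.1,"g0t");b=gap(s,c,-.1,"g0s")
cv2.imwrite("pics/g0.png",np.hstack([a,b])[:,:,::-1])
E
```

```text
[array([0.7623, 0.224 ]), array([ 0.7094, -0.2308]), array([ 0.3758, -0.1926]), array([0.4244, 0.2602])] [np.float64(0.4578505332691966), np.float64(0.3358052574525101), np.float64(0.45541759749539895), np.float64(0.3398409464633946)] centre [0.568  0.0152]
yaw from y edge -0.11593767684162133
yaw from y edge -0.10710566335657842
yaw from x edge -0.1140142928987943
yaw from x edge -0.10682569994251631
```

View pics/g0.png

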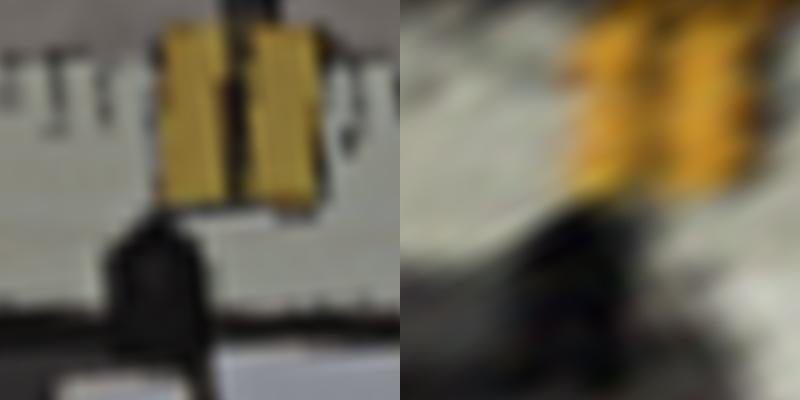

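arm_command(
  deltas=[
    {"z":4},
    {"z":9,"az":-7},
    {"z":9,"x":3,"y":-3,"az":-14},
    {"z":9,"x":6,"y":-6,"az":-21},
    {"z":9,"x":9,"y":-9,"az":-28},
    {"z":9,"x":12,"y":-12,"az":-35},
    {"z":9,"x":15,"y":-15,"az":-42,"claw":-1},
    {"z":9,"x":18,"y":-18,"az":-49,"claw":-1},
  ],
)

```text
invalid input
```

The top patch shows the pointer centre at col ~157 and the line at ~236, so the gap is about 7.9 mm, or 4.1 rad of wheel. Table yaw is about -0.111. The command was refused, so I'll resend it with every key filled in.

arm_command(
  deltas=[
    {"x":0,"y":0,"z":4,"ax":0,"ay":0,"az":0,"claw":-1},
    {"x":0,"y":0,"z":8,"ax":0,"ay":0,"az":-7,"claw":-1},
    {"x":3,"y":-3,"z":9,"ax":0,"ay":0,"az":-14,"claw":-1},
    {"x":6,"y":-6,"z":9,"ax":0,"ay":0,"az":-21,"claw":-1},
    {"x":9,"y":-9,"z":9,"ax":0,"ay":0,"az":-28,"claw":-1},
    {"x":12,"y":-12,"z":9,"ax":0,"ay":0,"az":-35,"claw":-1},
    {"x":15,"y":-15,"z":9,"ax":0,"ay":0,"az":-42,"claw":-1},
    {"x":18,"y":-18,"z":9,"ax":0,"ay":0,"az":-49,"claw":-1},
  ],
)

```text
clock: 1.77
eef_pos: [0.3232, 0.4557, 0.3217]
tcp_rot: [[-0.464, 0.886, 0.0], [0.886, 0.464, 0.001], [0.001, 0.001, -1.0]]
wrist_force: [0.9, 0.7, 0.5]
opening: -0.0
grasp_force: 0.0
```

arm_command(
  deltas=[
    {"x":2.5,"y":-2.7,"z":0,"ax":0,"ay":0,"az":-7,"claw":-1},
    {"x":5,"y":-5.4,"z":0,"ax":0,"ay":0,"az":-14,"claw":-1},
    {"x":7.6,"y":-8.2,"z":0,"ax":0,"ay":0,"az":-21,"claw":-1},
    {"x":10.2,"y":-11.1,"z":0,"ax":0,"ay":0,"az":-28,"claw":-1},
    {"x":12.9,"y":-14,"z":0,"ax":0,"ay":0,"az":-34,"claw":-1},
    {"x":15.6,"y":-17,"z":0,"ax":0,"ay":0,"az":-34,"claw":-1},
    {"x":18.3,"y":-20,"z":0,"ax":0,"ay":0,"az":-34,"claw":-1},
    {"x":21,"y":-22.9,"z":0,"ax":0,"ay":0,"az":-34,"claw":-1},
  ],
)

```text
clock: 2.43
eef_pos: [0.5331, 0.2268, 0.3216]
tcp_rot: [[0.104, 0.995, 0.0], [0.995, -0.104, 0.0], [0.0, 0.0, -1.0]]
wrist_force: [0.6, 1.0, 0.5]
opening: 0.001
grasp_force: 0.0
```

arm_command(
  deltas=[
    {"x":2,"y":-2,"z":0,"ax":0,"ay":0,"az":0,"claw":-1},
    {"x":3.3,"y":-3.6,"z":-2,"ax":0,"ay":0,"az":0,"claw":-1},
    {"x":3.3,"y":-3.6,"z":-4,"ax":0,"ay":0,"az":0,"claw":-1},
    {"x":3.3,"y":-3.6,"z":-4,"ax":0,"ay":0,"az":0,"claw":-1},
    {"x":3.3,"y":-3.6,"z":-4,"ax":0,"ay":0,"az":0,"claw":-1},
  ],
)

```text
clock: 2.85
eef_pos: [0.5643, 0.1929, 0.2805]
tcp_rot: [[0.104, 0.995, -0.003], [0.995, -0.104, 0.0], [-0.0, -0.003, -1.0]]
wrist_force: [-0.2, 1.0, -0.1]
opening: -0.001
grasp_force: 0.0
```

```bash
python3 - <<'E'
from h import *
st=sense();print(st["clock"],st["eef_pos"],st["tcp_rot"],st["wrist_force"],st["q"])
s=camera("scene");cv2.imwrite("pics/s1.png",cv2.resize(s["img"][60:240,260:500],None,fx=3.3,fy=3.3,interpolation=2)[:,:,::-1])
E
```

```text
2.85 [0.56430357 0.19293582 0.28049996] [[ 1.03773562e-01  9.94596569e-01 -2.95162697e-03]
 [ 9.94600922e-01 -1.03773800e-01  7.28708424e-05]
 [-2.33824457e-04 -2.94325297e-03 -9.99995641e-01]] [-0.20045654  0.95008018 -0.13538302] [-0.62838767  0.51483314  0.43072667  1.52027729 -0.2271358   1.15902522
 -0.25905622]
```

View pics/s1.png

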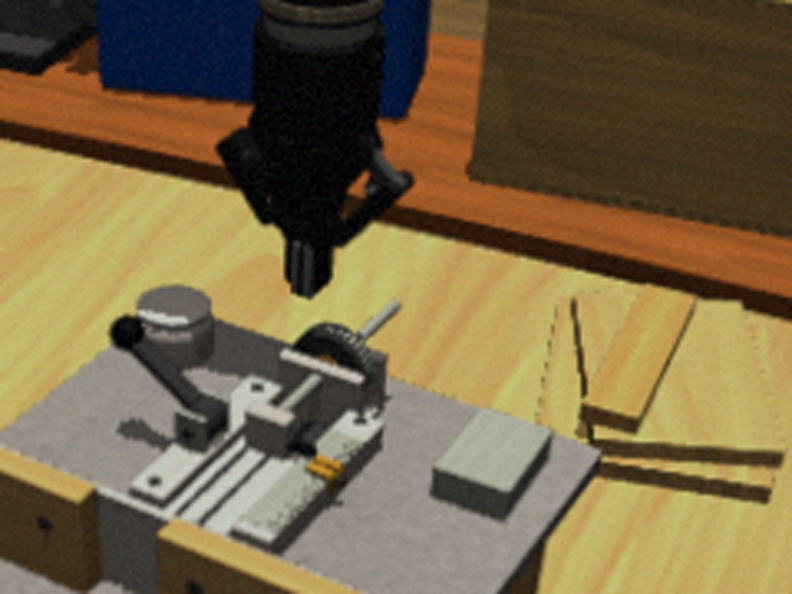

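The scene view shows the shut fingertips (about 16 mm along the sweep) above and just behind the wheel. I'll touch the rim top to gauge contact height and stiffness.

arm_command(
  deltas=[
    {"x":1.9,"y":-0.5,"z":-0.5,"ax":0,"ay":0,"az":0,"claw":-1},
    {"x":1.9,"y":-0.5,"z":-1.2,"ax":0,"ay":0,"az":0,"claw":-1},
    {"x":1.9,"y":-0.5,"z":-1.5,"ax":0,"ay":0,"az":0,"claw":-1},
    {"x":1.9,"y":-0.5,"z":-1.7,"ax":0,"ay":0,"az":0,"claw":-1},
    {"x":1.9,"y":-0.5,"z":-1.7,"ax":0,"ay":0,"az":0,"claw":-1},
  ],
)

```text
clock: 3.32
eef_pos: [0.5834, 0.1884, 0.2645]
tcp_rot: [[0.103, 0.995, -0.0], [0.995, -0.103, 0.001], [0.001, -0.001, -1.0]]
wrist_force: [-0.9, -0.5, 0.8]
opening: -0.001
grasp_force: 0.0
```

arm_command(
  deltas=[
    {"x":0,"y":0,"z":-0.2,"ax":0,"ay":0,"az":0,"claw":-1},
    {"x":0,"y":0,"z":-0.2,"ax":0,"ay":0,"az":0,"claw":-1},
  ],
)

```text
clock: 3.48
eef_pos: [0.5839, 0.1882, 0.2641]
tcp_rot: [[0.103, 0.995, 0.001], [0.995, -0.103, 0.002], [0.002, 0.001, -1.0]]
wrist_force: [-1.2, 0.4, 5.3]
opening: 0.001
grasp_force: 2.5
```

arm_command(
  deltas=[
    {"x":0,"y":0,"z":-0.3,"ax":0,"ay":0,"az":0,"claw":-1},
    {"x":0.6,"y":-0.06,"z":-0.3,"ax":0,"ay":0,"az":0,"claw":-1},
    {"x":1.2,"y":-0.13,"z":-0.35,"ax":0,"ay":0,"az":0,"claw":-1},
    {"x":1.8,"y":-0.2,"z":-0.5,"ax":0,"ay":0,"az":0,"claw":-1},
    {"x":1.8,"y":-0.2,"z":-0.5,"ax":0,"ay":0,"az":0,"claw":-1},
  ],
)

```text
clock: 3.9
eef_pos: [0.6049, 0.1858, 0.261]
tcp_rot: [[0.104, 0.995, 0.009], [0.995, -0.104, 0.002], [0.003, 0.008, -1.0]]
wrist_force: [1.3, -0.3, 8.8]
opening: 0.0
grasp_force: 4.1
```

arm_command(
  deltas=[
    {"x":0,"y":0,"z":1,"ax":0,"ay":0,"az":0,"claw":-1},
    {"x":0,"y":0,"z":2,"ax":0,"ay":0,"az":0,"claw":-1},
    {"x":-1.8,"y":0.2,"z":2,"ax":0,"ay":0,"az":0,"claw":-1},
    {"x":-3.6,"y":0.4,"z":2,"ax":0,"ay":0,"az":0,"claw":-1},
    {"x":-3.6,"y":0.4,"z":2,"ax":0,"ay":0,"az":0,"claw":-1},
  ],
)

```text
clock: 4.32
eef_pos: [0.5628, 0.1906, 0.2781]
tcp_rot: [[0.102, 0.995, -0.003], [0.995, -0.102, 0.002], [0.001, -0.004, -1.0]]
wrist_force: [-0.2, 0.6, -0.2]
opening: 0.0
grasp_force: 0.0
```

```bash
python3 - <<'E'
from h import *
st=sense();print(st["clock"],st["eef_pos"],st["wrist_force"])
t=camera("top");c=np.array([.612,.1005])
im=gap(t,c,-.111,"g1")
g=im.astype(float).sum(2)
for r in (260,280,300): 
    w=np.where(g[r,60:320]<200)[0]+60; print(r,w.min() if len(w) else 0,w.max() if len(w) else 0)
print(g[110:170].mean(0)[150:330:5].astype(int), g[265:290].mean(0)[60:320:5].astype(int))
for p in (t,camera("scene")):
  for n in("pointer_tip","gauge_line"):
    a=spot_point(p,n); print(n,[(x["at"],x["confidence"]) for x in a[:1]])
E
```

```text
4.3167 [0.56283355 0.1906433  0.27810704] [-0.177814    0.60328678 -0.18520742]
260 123 217
280 124 221
300 125 221
[347 326 324 327 327 327 329 331 333 336 344 358 350 305 239 168 111  85
 100 158 239 313 353 353 344 343 343 343 343 347 340 305 250 218 249 332] [447 446 446 448 451 456 460 465 485 492 446 361 262 164 103  75  54  54
  72  86  95 100 103 102  99  92  85  77  69  51  49  99 181 274 367 420
 443 465 470 463 460 458 456 455 454 455 455 455 456 457 456 455]
pointer_tip [([221.1, 243.0], 0.76)]
gauge_line [([222.5, 239.3], 0.45)]
pointer_tip [([197.4, 353.0], 0.97)]
gauge_line [([201.9, 352.6], 0.56)]
```

View pics/g1.png

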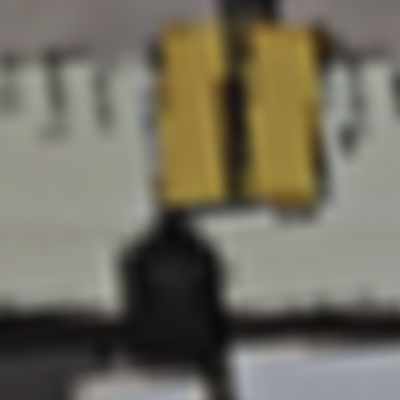

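Pointer centre is now at col ~172 and the line at ~235, so 6.3 mm remains. The half stroke moved about 1.5 mm in the right direction. Next, two full strokes of about 2.5 mm each.

arm_command(
  deltas=[
    {"x":0,"y":0,"z":-1.2,"ax":0,"ay":0,"az":0,"claw":-1},
    {"x":0,"y":0,"z":-2.05,"ax":0,"ay":0,"az":0,"claw":-1},
    {"x":0.6,"y":-0.06,"z":-1.9,"ax":0,"ay":0,"az":0,"claw":-1},
    {"x":1.3,"y":-0.13,"z":-1.8,"ax":0,"ay":0,"az":0,"claw":-1},
    {"x":2,"y":-0.2,"z":-1.8,"ax":0,"ay":0,"az":0,"claw":-1},
    {"x":2.7,"y":-0.27,"z":-1.8,"ax":0,"ay":0,"az":0,"claw":-1},
    {"x":3.3,"y":-0.34,"z":-1.9,"ax":0,"ay":0,"az":0,"claw":-1},
    {"x":3.9,"y":-0.4,"z":-2.05,"ax":0,"ay":0,"az":0,"claw":-1},
  ],
)

```text
clock: 5.28
eef_pos: [0.6072, 0.1845, 0.2599]
tcp_rot: [[0.105, 0.994, 0.005], [0.994, -0.105, 0.001], [0.001, 0.005, -1.0]]
wrist_force: [-1.3, -0.2, 5.4]
opening: 0.0
grasp_force: 2.1
```

arm_command(
  deltas=[
    {"x":0,"y":0,"z":1,"ax":0,"ay":0,"az":0,"claw":-1},
    {"x":0,"y":0,"z":2,"ax":0,"ay":0,"az":0,"claw":-1},
    {"x":-1.8,"y":0.2,"z":2,"ax":0,"ay":0,"az":0,"claw":-1},
    {"x":-4,"y":0.4,"z":2,"ax":0,"ay":0,"az":0,"claw":-1},
    {"x":-4,"y":0.4,"z":2,"ax":0,"ay":0,"az":0,"claw":-1},
  ],
)

```text
clock: 5.7
eef_pos: [0.5614, 0.1905, 0.2771]
tcp_rot: [[0.102, 0.995, -0.005], [0.995, -0.102, 0.001], [0.001, -0.005, -1.0]]
wrist_force: [-1.4, -0.1, -0.3]
opening: -0.003
grasp_force: 0.0
```

```bash
cat > m.py <<'E'
from h import *
st=sense();print(st["clock"],st["eef_pos"],st["wrist_force"])
C=np.array([.612,.1005]); P=[];L=[]
for k in range(3):
    im=gap(camera("top"),C,-.111,"glast").astype(float).sum(2)
    v=cv2.blur(im[265:290].mean(0)[None],(5,1))[0]; d=np.where(v[80:340]<275)[0]+80
    l=im[110:170].mean(0)[200:270]; w=np.clip(250-l,0,None)
    P.append((d.min()+d.max())/2);L.append(200+(w*np.arange(70)).sum()/w.sum()); e=(d.min(),d.max())
print("pointer",P,e,"line",L,"gap mm",(np.mean(L)-np.mean(P))/10)
E
python3 m.py
```

```text
5.7 [0.56137538 0.19051826 0.2771208 ] [-1.37292695 -0.13949927 -0.2667194 ]
pointer [np.float64(206.0), np.float64(206.0), np.float64(206.0)] (np.int64(150), np.int64(262)) line [np.float64(235.27910231213278), np.float64(235.26352528746858), np.float64(235.25018172070173)] gap mm 2.9264269773434393
```

arm_command(
  deltas=[
    {"x":0,"y":0,"z":-1.1,"ax":0,"ay":0,"az":0,"claw":-1},
    {"x":0,"y":0,"z":-1.95,"ax":0,"ay":0,"az":0,"claw":-1},
    {"x":0.6,"y":-0.06,"z":-1.8,"ax":0,"ay":0,"az":0,"claw":-1},
    {"x":1.2,"y":-0.13,"z":-1.7,"ax":0,"ay":0,"az":0,"claw":-1},
    {"x":1.8,"y":-0.2,"z":-1.7,"ax":0,"ay":0,"az":0,"claw":-1},
    {"x":2.4,"y":-0.26,"z":-1.7,"ax":0,"ay":0,"az":0,"claw":-1},
    {"x":2.9,"y":-0.3,"z":-1.7,"ax":0,"ay":0,"az":0,"claw":-1},
    {"x":2.9,"y":-0.3,"z":-1.7,"ax":0,"ay":0,"az":0,"claw":-1},
  ],
)

```text
clock: 6.52
eef_pos: [0.5974, 0.1856, 0.2634]
tcp_rot: [[0.106, 0.994, 0.008], [0.994, -0.106, 0.001], [0.002, 0.007, -1.0]]
wrist_force: [-0.9, -1.4, 11.9]
opening: -0.001
grasp_force: 6.1
```

arm_command(
  deltas=[
    {"x":0,"y":0,"z":1,"ax":0,"ay":0,"az":0,"claw":-1},
    {"x":0,"y":0,"z":1.6,"ax":0,"ay":0,"az":0,"claw":-1},
    {"x":-1.0,"y":0.1,"z":1.6,"ax":0,"ay":0,"az":0,"claw":-1},
    {"x":-2,"y":0.2,"z":1.6,"ax":0,"ay":0,"az":0,"claw":-1},
    {"x":-2,"y":0.2,"z":1.6,"ax":0,"ay":0,"az":0,"claw":-1},
  ],
)

```text
clock: 6.93
eef_pos: [0.5726, 0.1889, 0.2755]
tcp_rot: [[0.103, 0.995, -0.003], [0.995, -0.103, 0.0], [0.0, -0.003, -1.0]]
wrist_force: [-0.2, -0.4, -0.6]
opening: -0.001
grasp_force: 0.0
```

```bash
python3 m.py; python3 -c "
import cv2;cv2.imwrite('pics/g3.png',cv2.resize(cv2.imread('pics/glast.png'),None,fx=1.4,fy=1.4))"
```

```text
6.9333 [0.57263414 0.18891285 0.27554576] [-0.20988758 -0.41250361 -0.62271241]
pointer [np.float64(226.0), np.float64(226.0), np.float64(226.0)] (np.int64(173), np.int64(279)) line [np.float64(235.21277326670833), np.float64(235.2878603835093), np.float64(235.26878289251079)] gap mm 0.925647218090947
```

View pics/g3.png

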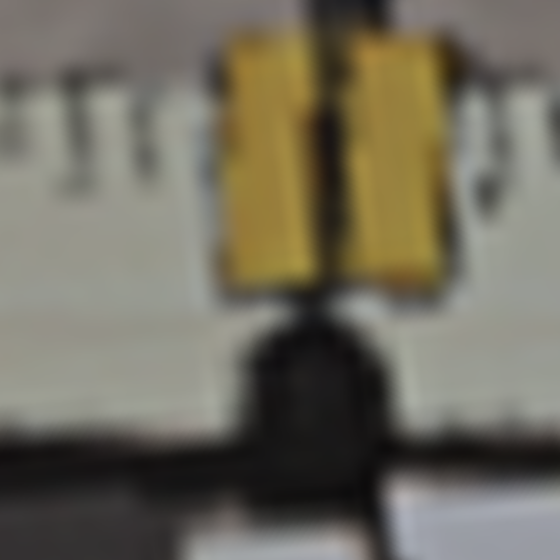

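The pointer tip is at col ~226 and the line at ~235, so 0.9 mm remains. One short fine stroke of about 13 mm.

arm_command(
  deltas=[
    {"x":0.3,"y":-0.03,"z":-0.9,"ax":0,"ay":0,"az":0,"claw":-1},
    {"x":0.3,"y":-0.03,"z":-1.6,"ax":0,"ay":0,"az":0,"claw":-1},
    {"x":0.3,"y":-0.03,"z":-1.6,"ax":0,"ay":0,"az":0,"claw":-1},
    {"x":0.8,"y":-0.08,"z":-1.6,"ax":0,"ay":0,"az":0,"claw":-1},
    {"x":1.2,"y":-0.12,"z":-1.6,"ax":0,"ay":0,"az":0,"claw":-1},
    {"x":1.6,"y":-0.16,"z":-1.6,"ax":0,"ay":0,"az":0,"claw":-1},
    {"x":1.6,"y":-0.16,"z":-1.6,"ax":0,"ay":0,"az":0,"claw":-1},
    {"x":1.6,"y":-0.16,"z":-0.5,"ax":0,"ay":0,"az":0,"claw":-1},
  ],
)

```text
clock: 7.75
eef_pos: [0.5908, 0.1862, 0.2705]
tcp_rot: [[0.105, 0.994, 0.0], [0.994, -0.105, -0.0], [-0.0, 0.0, -1.0]]
wrist_force: [-0.2, 0.5, -0.3]
opening: -0.001
grasp_force: 0.0
```

arm_command(
  deltas=[
    {"x":0,"y":0,"z":1.5,"ax":0,"ay":0,"az":0,"claw":-1},
    {"x":0,"y":0,"z":5,"ax":0,"ay":0,"az":0,"claw":-1},
    {"x":0,"y":0,"z":5,"ax":0,"ay":0,"az":0,"claw":-1},
  ],
)

```text
clock: 8.0
eef_pos: [0.5933, 0.1867, 0.3262]
tcp_rot: [[0.105, 0.994, 0.01], [0.994, -0.105, 0.002], [0.003, 0.01, -1.0]]
wrist_force: [0.7, -0.8, 1.4]
opening: -0.001
grasp_force: 0.0
```

```bash
python3 m.py; python3 - <<'E'
import cv2
from h import *
t=camera("top");s=camera("scene")
a=spot_point(s,"lever_ball");b=spot_point(t,"lever_ball");print(a[0],b[0],tri(s,a[0]["at"],t,b[0]["at"]))
a=spot_point(s,"lever_pivot");b=spot_point(t,"lever_pivot");print(tri(s,a[0]["at"],t,b[0]["at"]))
g=np.hstack([gap(t,[.612,.1005],-.111,"x"),gap(s,[.612,.1005],-.111,"x")])
cv2.imwrite("pics/g4.png",g[:,:,::-1])
E
```

```text
8.0 [0.59331212 0.1866892  0.32621313] [ 0.7380144  -0.75570488  1.42220438]
pointer [np.float64(233.0), np.float64(233.0), np.float64(233.0)] (np.int64(180), np.int64(286)) line [np.float64(235.31140884890007), np.float64(235.281313925029), np.float64(235.25418810933823)] gap mm 0.2282303627755738
{'at': [160.7, 294.6], 'confidence': 0.85} {'at': [311.8, 230.0], 'confidence': 0.72} [0.47839359 0.10251951 0.27651331]
[0.53854697 0.09529562 0.23643205]
```

View pics/g4.png

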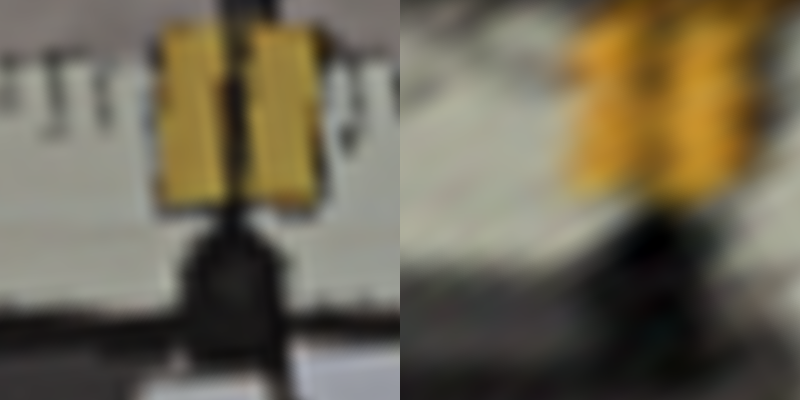

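Both views now show the pointer on the line, with 0.2 mm left. The ball triangulates to (0.479, 0.101, 0.2765). Moving above it.

arm_command(
  deltas=[
    {"x":-2.8,"y":-2.1,"z":0,"ax":0,"ay":0,"az":0,"claw":-1},
    {"x":-5.6,"y":-4.2,"z":0,"ax":0,"ay":0,"az":0,"claw":-1},
    {"x":-8.4,"y":-6.3,"z":0,"ax":0,"ay":0,"az":0,"claw":-1},
    {"x":-11.2,"y":-8.5,"z":0,"ax":0,"ay":0,"az":0,"claw":-1},
    {"x":-11.2,"y":-8.5,"z":-1.5,"ax":0,"ay":0,"az":0,"claw":-1},
    {"x":-11.2,"y":-8.5,"z":-2.6,"ax":0,"ay":0,"az":0,"claw":-1},
    {"x":-11.2,"y":-8.5,"z":-2.6,"ax":0,"ay":0,"az":0,"claw":-1},
    {"x":-11.2,"y":-8.5,"z":-2.6,"ax":0,"ay":0,"az":0,"claw":-1},
  ],
)

```text
clock: 9.12
eef_pos: [0.4778, 0.1019, 0.2945]
tcp_rot: [[0.104, 0.995, -0.001], [0.995, -0.104, -0.0], [-0.0, -0.001, -1.0]]
wrist_force: [-0.0, -0.3, -0.2]
opening: -0.003
grasp_force: 0.0
```

arm_command(
  deltas=[
    {"x":0.2,"y":0,"z":-0.6,"ax":0,"ay":0,"az":0,"claw":-1},
    {"x":0,"y":0,"z":-1.3,"ax":0,"ay":0,"az":0,"claw":-1},
    {"x":-0.2,"y":0,"z":-2.0,"ax":0,"ay":0,"az":0,"claw":-1},
    {"x":-0.4,"y":0.04,"z":-2.7,"ax":0,"ay":0,"az":0,"claw":-1},
    {"x":-0.5,"y":0.05,"z":-3.4,"ax":0,"ay":0,"az":0,"claw":-1},
    {"x":-0.5,"y":0.05,"z":-4.1,"ax":0,"ay":0,"az":0,"claw":-1},
    {"x":-0.5,"y":0.05,"z":-4.6,"ax":0,"ay":0,"az":0,"claw":-1},
    {"x":-0.5,"y":0.05,"z":-4.6,"ax":0,"ay":0,"az":0,"claw":-1},
  ],
)

```text
clock: 9.78
eef_pos: [0.4735, 0.1025, 0.252]
tcp_rot: [[0.105, 0.995, 0.0], [0.995, -0.105, 0.003], [0.003, 0.0, -1.0]]
wrist_force: [-8.7, -0.0, 24.6]
opening: 0.0
grasp_force: 11.7
```

arm_command(
  deltas=[
    {"x":0,"y":0,"z":-0.2,"ax":0,"ay":0,"az":0,"claw":-1},
    {"x":0,"y":0,"z":-0.2,"ax":0,"ay":0,"az":0,"claw":-1},
    {"x":0,"y":0,"z":-0.2,"ax":0,"ay":0,"az":0,"claw":-1},
  ],
)

```text
clock: 10.03
eef_pos: [0.4735, 0.1025, 0.2516]
tcp_rot: [[0.104, 0.995, 0.002], [0.995, -0.104, 0.004], [0.004, 0.001, -1.0]]
wrist_force: [-12.3, -0.6, 33.8]
opening: 0.004
grasp_force: 16.6
```

Fully down: hard stop at z about 0.2517 with 34 N. Lifting off and verifying.

arm_command(
  deltas=[
    {"x":0,"y":0,"z":1.5,"ax":0,"ay":0,"az":0,"claw":-1},
    {"x":0,"y":0,"z":5,"ax":0,"ay":0,"az":0,"claw":-1},
    {"x":0,"y":0,"z":8,"ax":0,"ay":0,"az":0,"claw":-1},
    {"x":-2,"y":3,"z":8,"ax":0,"ay":0,"az":0,"claw":-1},
    {"x":-2,"y":6,"z":8,"ax":0,"ay":0,"az":0,"claw":-1},
    {"x":-2,"y":9,"z":8,"ax":0,"ay":0,"az":0,"claw":-1},
    {"x":-2,"y":12,"z":8,"ax":0,"ay":0,"az":0,"claw":-1},
    {"x":-2,"y":12,"z":8,"ax":0,"ay":0,"az":0,"claw":-1},
  ],
)

```text
clock: 10.7
eef_pos: [0.4526, 0.2304, 0.3256]
tcp_rot: [[0.093, 0.996, 0.0], [0.996, -0.093, 0.004], [0.004, 0.0, -1.0]]
wrist_force: [-0.1, 0.8, -0.7]
opening: 0.002
grasp_force: 0.0
```

```bash
python3 m.py; python3 - <<'E'
from h import *
t=camera("top");s=camera("scene")
a=spot_point(s,"lever_ball");b=spot_point(t,"lever_ball");print(a[:1],b[:1],tri(s,a[0]["at"],t,b[0]["at"]) if a and b else "")
A=cv2.resize(s["img"][110:290,230:470],(400,300));B=cv2.resize(t["img"][150:360,120:320],(315,300))
cv2.imwrite("pics/end.png",np.hstack([A,B])[:,:,::-1])
E
```

```text
10.7 [0.45256381 0.23041097 0.32559712] [-0.14693113  0.78992452 -0.66461228]
pointer [np.float64(233.0), np.float64(233.0), np.float64(233.0)] (np.int64(179), np.int64(287)) line [np.float64(235.19054526796958), np.float64(235.19258378207599), np.float64(235.15988551651947)] gap mm 0.21810048555216782
[{'at': [186.1, 322.6], 'confidence': 0.73}] [{'at': [323.3, 232.6], 'confidence': 0.85}] [0.49085894 0.12792717 0.19807374]
```

View pics/end.png

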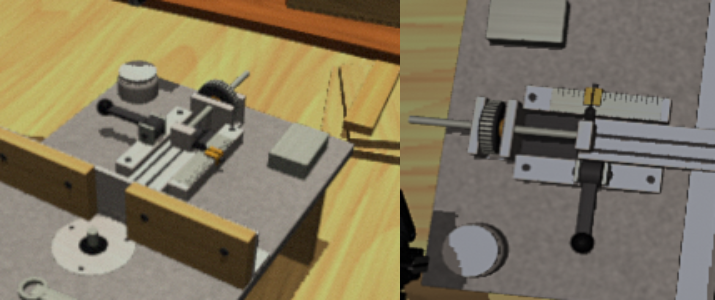

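The lever lies level: ball at scene px ~(292,174), top px ~(235,321). The network's scene hit was actually the pivot, so I ignore it. The stop height matches the ball's fully-down top, the pointer is still on the line, and the block and tin haven't moved. Handing in.

```bash
python3 -c "
from h import *
from types import SimpleNamespace
t=camera('top');s=camera('scene');print(tri(s,(174,292.4),t,(320.5,235.5)))
print(hand_in())"
```

```text
[0.46844192 0.10190988 0.24117999]
the job is handed in; nothing more can be done
None
```

The job is handed in: the pointer stands on the scribed line, about 0.2 mm off by the top camera, and the lever is fully down with its ball at z ≈ 0.241; the fence was moved by its wheel only, and the spanner, block and tin were not touched.

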